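# Fetch a fresh cell from the hinged-door cell cabinet

## Task

First move the blue-lidded jar standing before the cell cabinet out of the sweep of its door and leave it standing on the bench, then swing the door open until it stands square to the cabinet or further. Take the front cell off the sloping track, letting the next one roll down to the stop, and lay it along the V of the charging cradle. Leave the door open and let the tape roll, the clear jar and the ring peg stay where they are.

Things in the scene. Friction and masses are not known exactly. Their poses are not given: they have to be found in the camera images.
- cabinet: Grey cell cabinet, fixed: 130 deep (x), 140 wide (y), 100 high. Origin: centre of underside; front faces its -x. Inside, a track on the centre line slopes down 7 degrees to the front; 3 cells lie on it, axes along y. Rear roof (x > 5 mm) fixed; ahead of it the pocket opens from above once the door is square. Side walls there are 40 high; guides 89 high at y = +-29 mm start at x = -6 mm.
- door (a joint): Angle of the cabinet's blue door (rad): 0 shut, 1.57 square, stop 1.75. Upright hinge at the front left (+y) corner; opens clockwise from above. Panel 8 thick, reaching 138 from the hinge, 12 to 100 above the bench; a clear hood (top at 100) runs 70 inward from its upper edge and turns with it. Light friction: stays where left, about 1 N at the handle moves it.
- door_hinge (a point): On the hinge axis, 100 above the bench (cabinet frame x -65, y +70 mm). Axes turn with the door and equal the cabinet's when shut: -y runs along the panel to its free edge, -x points out of its outer face, which lies at x = -8 mm.
- door_handle (a point): Door handle: upright steel post, 12 in diameter, free top 112 above the bench, foot joined to the door by a 12 thick arm at 58. Site on the post's axis, 90 above the bench, in the door_hinge frame at x -54, y -112 mm. 40 mm are clear between post and panel, open from above down to 64: closed fingers fit behind the post, or it can be pinched. Axes as door_hinge.
- track_stop (a point): Where a cell's centre lies when it rests at the front stop, 72 above the bench (cabinet frame x -30, y 0 mm). The orange stop is 30 wide, 5 thick, its top 78 above the bench. Axes as the cabinet's.
- cell_0_center (a point): Centre of the front cell at the stop: green cylinder with a brass-coloured end band, 26 in diameter, 50 long, its axis along its own y; about 65 g. Best gripped from above by its two flat end faces, which stand free on both sides of the track.
- cell_1_center (a point): Centre of the second cell, alike, touching the first from behind.
- cell_2_center (a point): Centre of the third cell, alike, behind the second.
- cradle: Black charging cradle fixed on the bench: base 84 (x) x 72 (y) x 8 high, on it a grey 90 degree V saddle, 36 long along the cradle's y (shorter than a cell, so fingers pass beside its ends), about 44 across, rims 44 above the bench. Origin at the centre of the underside.
- cradle_seat (a point): Where a cell's centre lies when it rests in the V, 45 above the bench; the cell's axis then lies along this point's y (either way round).
- flux_jar_center (a point): Centre (30 above the bench) of the flux jar with blue lid: round, 59 in diameter, 60 high, about 140 g, standing upright in front of the door. It is out of the door's sweep when its centre is more than 170 mm from the hinge axis, seen from above.
- tape_roll_center (a point): Centre (12 above the bench) of a roll of blue tape lying flat, 57 in diameter, 24 high; bystander.
- clear_jar_center (a point): Centre (16 above the bench) of a small clear jar, 38 in diameter, 33 high; bystander to the right of the cabinet.
- ring_peg_center (a point): Centre (23 above the bench) of a copper ring peg on a round foot, 38 in diameter, 47 high; bystander beyond the cradle.
- bench_vise: Green bench vise, fixed to the bench between cabinet and cradle: about 185 along x, 100 along y, 115 high; keep above it or clear of it. Origin at the centre of its foot.
- file_pot: White pot of upright files, fixed, to the left of the opened door: about 120 across and 120 high, with files standing out of it to about 250; keep clear. Origin at the centre of its foot.
Things that resemble listed ones, but are neither listed nor needed, are in the scene too. Of the things that look like the part that bears flux_jar_center, the smallest one is meant.

How it is judged (in metres and radians):
On the way, in this order (a step that is already met when the one before it is completed fails the run):
1. the blue-lidded jar stands clear of the door's sweep while the door is still shut (horizontal distance between flux_jar_center and door_hinge above 0.17 m and angle between flux_jar_center's own z axis and vertical below 0.2 rad and height (world z) of flux_jar_center between 0.015 and 0.045 m and value of joint door below 0.2 rad), for 0.2 s.
2. the door stands open, square or further, with all cells still on the track (value of joint door above 1.45 rad and distance between cell_0_center and track_stop below 0.012 m), for 0.2 s.
3. the front cell is off the track and the next lies at the stop (value of joint door above 1.45 rad and distance between cell_0_center and track_stop above 0.035 m and distance between cell_1_center and track_stop below 0.01 m), for 0.2 s.
At the end, for the whole second after the job is handed in: First cell in the V (centre within 10 mm of the seat, axis within 0.15 rad); door open at least 1.45 rad; second cell within 10 mm of the stop, third behind it; blue-lidded jar upright on the bench, centre more than 170 mm from the hinge axis (horizontal distance between flux_jar_center and door_hinge above 0.17 m and angle between flux_jar_center's own z axis and vertical below 0.2 rad and height (world z) of flux_jar_center between 0.015 and 0.045 m and value of joint door above 1.45 rad and distance between cell_1_center and track_stop below 0.01 m and distance between cell_2_center and track_stop between 0.018 and 0.037 m and distance between cell_0_center and cradle_seat below 0.01 m and angle between the y axis of cell_0_center and the y axis of cradle_seat, either way round below 0.15 rad); the robot touches nothing.
It fails at once if the tape roll is shoved more than 30 mm or knocked over (distance of tape_roll_center from where it was at the start of the episode above 0.03 m or angle between tape_roll_center's own z axis and vertical above 0.6 rad).
It fails at once if the clear jar is shoved more than 30 mm or knocked over (distance of clear_jar_center from where it was at the start of the episode above 0.03 m or angle between clear_jar_center's own z axis and vertical above 0.6 rad).
It fails at once if the ring peg is shoved more than 30 mm or knocked over (distance of ring_peg_center from where it was at the start of the episode above 0.03 m or angle between ring_peg_center's own z axis and vertical above 0.6 rad).
It fails at once if the blue-lidded jar is tipped over (angle between flux_jar_center's own z axis and vertical above 0.7 rad).
It also fails if it takes over 61 s, if anything falls off the work surface, if the arm or the gripper's body presses on something with over 40 N, if the wrist force passes 120 N, or if a joint passes its speed limit or range.

## Robot

A 7-joint arm with a two-finger parallel gripper is mounted at the origin on a cart in front of the work surface, level with it; the furniture and walls round the work are solid. World frame = base frame: x ahead of the robot, y to its left, z up, the work surface at z = 0. Lengths are in mm, angles in rad, forces in N, time in s.
With the tool pointing down it reaches from about 400 to 875 mm from the base axis. Payload 4.4 kg.
Tool frame: the origin (TCP) lies between the finger pads; the fingertips stand 22 mm ahead of it and the grasp point (between the pads) lies 3 mm ahead of it; z points along the fingers, y is the line along which they close (so a half turn about z gives the same grasp; the last joint's range is limited). The gripper opens to 85 mm and grips with 20 to 120 N. Pads are 22 mm wide; open, the fingers measure 114 mm over their backs; the gripper's body (76 mm by 85 mm) begins 54 mm behind the grasp point. The pads swing forward as they close: fully open they stand 13 mm farther back than shut.
Start: joints at [-0.066, 0.628, 0.038, 1.517, -0.027, 0.996, -0.02], TCP at [650.013, 0.026, 253.313] pointing down, gripper open.
Joint ranges: [-3.06, 3.06], [-0.37, 2.12], [-1.25, 1.32], [0.18, 2.47], [-1.1, 4.24], [0.23, 1.98], [-2.94, 2.94]. Speed limits (rad/s): [2.57, 2.57, 3.14, 3.14, 3.14, 3.14, 3.14].

## Interface

Orientations are given as [roll, pitch, yaw] about the fixed x, y, z axes, in that order (R = Rz(yaw) Ry(pitch) Rx(roll)).
In Python, from cell import ctrl gives the robot as it stands.
- The arm moves only by the tool step_arm, never from a script. Its argument "plan" is a list of rows, each an object of numbers: "dx", "dy", "dz": the shift along the tool's x, y, z scaled (see below); "ax", "ay", "az": the turn, a rotation vector about the tool's x, y, z scaled (see below); "gripper": the opening, from 0 (shut) to 1 (fully open). A call has 1 to 20 rows; each row shifts and turns the commanded pose from where the row before left it, along the tool's axes as they then stand; what a row does not reach is not made up. The controller multiplies each number of a shift by 0.3 m and each number of a turn by 90 degrees. A row lasts 1/8 s, in which the tool goes at most 62.5 mm and 10.7 degrees, less where a joint would pass 70% of its speed; a pose out of reach is approached as far as the arm can. A call with a number of a shift or a turn outside -1 to 1 is refused whole. A call with a gripper value outside its range is refused whole. The fingers move at their own pace and stop on an object; the grip force is fixed at half the most. Time passes only in rows, so rows that do not move let the fingers close. It gives the time, the measured TCP pose, the force, the opening and the grip force at its end, in the units of the state.
- ctrl.read_state(): the state, without advancing time (a new reading comes with each control period).
- ctrl.get_image(name): name is "scene" or "side" or "wrist"; returns a dict with "color" (400x640x3 uint8, red, green, blue), "range_z" (400x640 float32, mm along the optical axis (not along the pixel's ray), 0 where there is no reading), "fx", "fy", "cx", "cy" (pixels), "T" (4x4, takes a point from camera to world coordinates); the wrist camera has in their place "T_tool_cam" (4x4, takes a point from camera to tool coordinates, whose origin is the TCP and whose axes are the flange's). Camera axes: x right, y down, z forward; pixel columns grow to the right and rows downward; lengths in mm; the calibration is good to about 2 mm. A picture is of the moment at which its call begins: read the wrist's pose just before it.
- ctrl.finish_job(): hands the job in; it is judged then, once.
The state is a dict: "clock": time; "qpos": joint angles; "qd": joint speeds; "tau": joint torques, N m; "eef_pos": TCP position; "tool_rot": TCP orientation; "force": force on the tool from outside, world axes, zero at the start; "torque": the same for the moment, N m; "width": finger opening in mm; "gripper_force": force on a finger pad.
Only numpy, scipy, OpenCV 4.12 (cv2) and the standard library are available. Lean on these libraries where they do the work, as an engineer would, in place of code of your own. Each camera call takes 0.05 s, during which the arm holds its last target. There are 200 camera calls.

## Working session

There is one attempt and no reset: what is moved stays moved. The work goes in short steps, Python scripts to look and compute and a tool call to move; the robot and the scene stay as the last step left them, time stands still between calls to the robot, and variables do not carry over. Pictures are saved under pics/ and viewed, at most 10 in all, crops included, and the job is handed in when it is done.

Besides the shell and the picture viewer there is one more tool, called after "Emit:" in YAML: its name, and indented under it one key for each argument. step_arm: Moves the arm, as the interface text tells. Shifts and turns lie within -1 to 1; 1 stands for 0.3 m of shift or 90 degrees of turn. Its arguments: {"type":"object","properties":{"plan":{"type":"array"}},"required":["plan"]}

```bash
ls; mkdir -p pics
cat > h.py <<'E'
import numpy as np, cv2
from cell import ctrl
def snap(n,save=None):
    d=ctrl.get_image(n)
    if save: cv2.imwrite('pics/'+save,d['color'][:,:,::-1])
    return d
def cloud(d,T=None):
    T=d['T'] if T is None else T
    z=d['range_z'].astype(float); v,u=np.indices(z.shape)
    P=np.stack([(u-d['cx'])/d['fx']*z,(v-d['cy'])/d['fy']*z,z],-1)
    P=P@T[:3,:3].T+T[:3,3]; P[z==0]=np.nan
    return P
E
python3 - <<'E'
from h import *
print(ctrl.read_state())
for n in('scene','side'):
    d=snap(n,n+'0.png'); print(n,d['fx'],d['cx'],d['cy'],np.round(d['T'],3).tolist())
    np.savez(n+'0.npz',P=cloud(d),**d)
E
```

```text
pics
{'clock': 0.0, 'qpos': array([-0.06576364,  0.6293346 ,  0.03842788,  1.51834609, -0.02704122,
        0.99630114, -0.02001142]), 'qd': array([ 0.00137045, -0.00151391, -0.00072443,  0.00218025, -0.00096472,
       -0.000566  , -0.00010356]), 'tau': array([-1.11932164e-03, -5.63405585e+01,  1.22606792e+00, -1.93450052e+01,
        1.09587883e-02,  1.05136272e-02, -8.84369996e-06]), 'eef_pos': array([6.49427827e+02, 2.58829967e-02, 2.52403256e+02]), 'tool_rot': array([-3.13972037e+00, -1.91054896e-05,  1.57073799e+00]), 'force': array([ 0.13369907,  0.43121986, -0.27502023]), 'torque': array([0.00746685, 0.02109985, 0.00554904]), 'gripper_force': 0.0, 'width': 85.65732756585832}
scene 397.47501364055114 318.0506430655526 192.5948666781346 [[-0.807, -0.289, 0.515, -67.045], [-0.59, 0.426, -0.686, 793.69], [-0.022, -0.857, -0.515, 695.519], [0.0, 0.0, 0.0, 1.0]]
side 515.6627348283818 319.55373749045896 199.90193865860294 [[0.865, -0.301, 0.401, 53.863], [-0.501, -0.488, 0.715, -937.515], [-0.02, -0.82, -0.573, 830.005], [0.0, 0.0, 0.0, 1.0]]
```

View pics/scene0.png

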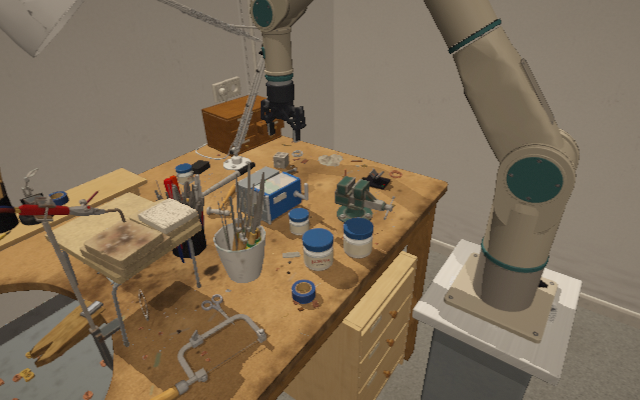

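View pics/side0.png

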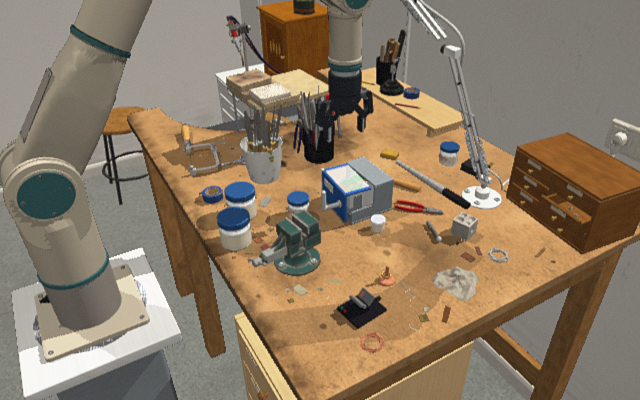

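The scene view shows the small blue-lidded jar at scene (299,222) / side (298,203), the cabinet at side (355,190), the cradle at side (360,305), and the vise between them at side (297,240).

Run:
```python
from h import *
S=np.load('side0.npz');C=np.load('scene0.npz')
def blobs(D,nm,zlo,zhi,hs):
    P=D['P'];hsv=cv2.cvtColor(D['color'],cv2.COLOR_RGB2HSV)
    m=cv2.inRange(hsv,hs[0],hs[1])>0
    m&=(P[...,2]>zlo)&(P[...,2]<zhi)&(P[...,0]>200)&(P[...,0]<1000)
    n,l,st,c=cv2.connectedComponentsWithStats(m.astype(np.uint8))
    for i in range(1,n):
        if st[i,4]>60:
            p=P[l==i]; print(nm,c[i].round(),st[i,4],'med',np.median(p,0).round(),'lo',np.percentile(p,2,0).round(),'hi',np.percentile(p,98,0).round())
for D,nm in((S,'side'),(C,'scene')):
    blobs(D,nm+' blue',8,125,((100,120,40),(125,255,255)))
    blobs(D,nm+' black',2,60,((0,0,0),(179,120,45)))
    P=D['P']; m=(P[...,2]>94)&(P[...,2]<106)&(P[...,0]>500)&(P[...,0]<800)&(abs(P[...,1])<200)
    n,l,st,c=cv2.connectedComponentsWithStats(m.astype(np.uint8))
    for i in range(1,n):
        if st[i,4]>100:
            p=P[l==i].astype(np.float32); print(nm,'top100',c[i].round(),st[i,4],cv2.minAreaRect(p[:,:2]),np.median(p[:,2]))
img=cv2.resize(S['color'][140:350,220:480,::-1],None,fx=3,fy=2.85,interpolation=cv2.INTER_CUBIC)
cv2.imwrite('pics/sidecrop.png',img)
```

```text
side blue [338. 194.] 600 med [634.  -2.  78.] lo [628. -44.  20.] hi [699.  88. 103.]
side blue [239. 192.] 483 med [418. 137.  83.] lo [386. 111.  69.] hi [454. 179.  87.]
side blue [210. 197.] 94 med [367. 246.  18.] lo [354. 238.   8.] hi [401. 282.  27.]
side blue [298. 198.] 243 med [548.  59.  61.] lo [525.  38.  52.] hi [575.  88.  64.]
side blue [233. 218.] 592 med [360.  39.  83.] lo [327.  11.  69.] hi [395.  80.  87.]
side black [319. 154.] 376 med [731. 270.  35.] lo [707. 258.   5.] hi [781. 312.  59.]
side black [455. 198.] 188 med [ 940. -115.   21.] lo [ 934. -152.   10.] hi [952. -70.  27.]
side black [361. 312.] 708 med [ 494. -320.    9.] lo [ 462. -343.    5.] hi [ 545. -279.   27.]Traceback (most recent call last):
  File "<stdin>", line 18, in <module>
cv2.error: OpenCV(4.12.0) /io/opencv/modules/imgproc/src/convhull.cpp:143: error: (-215:Assertion failed) total >= 0 && (depth == CV_32F || depth == CV_32S) in function 'convexHull'
```

Run:
```python
from h import *
S=np.load('side0.npz');C=np.load('scene0.npz')
def line(p):
    p=np.ascontiguousarray(p,np.float32); vx,vy,x,y=cv2.fitLine(p[:,:2],cv2.DIST_HUBER,0,.01,.01).ravel()
    return np.degrees(np.arctan2(vy,vx)).round(2),x.round(1),y.round(1)
for D,nm in((S,'side'),(C,'scene')):
    P=D['P'].astype(np.float32);hsv=cv2.cvtColor(D['color'],cv2.COLOR_RGB2HSV)
    m=(P[...,2]>94)&(P[...,2]<106)&(P[...,0]>560)&(P[...,0]<850)&(abs(P[...,1])<150)
    n,l,st,c=cv2.connectedComponentsWithStats(m.astype(np.uint8))
    for i in range(1,n):
        if st[i,4]>60:
            p=np.ascontiguousarray(P[l==i]); r=cv2.minAreaRect(np.ascontiguousarray(p[:,:2])); print(nm,'top100',c[i].round(),st[i,4],r,cv2.boxPoints(r).round().tolist(),np.median(p[:,2]))
    b=cv2.inRange(hsv,(100,120,40),(125,255,255))>0
    m=b&(P[...,2]>15)&(P[...,2]<90)&(P[...,0]>595)&(P[...,0]<760)&(P[...,1]<130)&(P[...,1]>-90)
    p=P[m]; print(nm,'door',len(p),line(p) if len(p)>5 else '',np.percentile(p,[1,99],0).round().tolist())
    # jar lid
    m=b&(P[...,2]>57)&(P[...,2]<68)&(P[...,0]>500)&(P[...,0]<595)&(P[...,1]<120)&(P[...,1]>20)
    p=np.ascontiguousarray(P[m]); print(nm,'lid',len(p),cv2.minEnclosingCircle(np.ascontiguousarray(p[:,:2])),np.median(p[:,2]))
    # cradle
    m=(P[...,2]>4)&(P[...,2]<60)&(P[...,0]>430)&(P[...,0]<570)&(P[...,1]<-255)&(P[...,1]>-365)
    n,l,st,c=cv2.connectedComponentsWithStats(m.astype(np.uint8))
    i=1+np.argmax(st[1:,4]); p=np.ascontiguousarray(P[l==i])
    for lo,hi in((4,14),(34,50)):
        q=np.ascontiguousarray(p[(p[:,2]>lo)&(p[:,2]<hi)][:,:2])
        if len(q)>5: r=cv2.minAreaRect(q);print(nm,'cradle',lo,len(q),r)
    # vise top
    m=(P[...,2]>20)&(P[...,2]<130)&(P[...,0]>400)&(P[...,0]<640)&(P[...,1]<-20)&(P[...,1]>-230)
    p=P[m];print(nm,'vise',np.percentile(p,[1,99],0).round().tolist())
    m=(P[...,2]>20)&(P[...,2]<130)&(P[...,0]>480)&(P[...,0]<760)&(P[...,1]<330)&(P[...,1]>125)
    p=P[m];print(nm,'pot',np.percentile(p,[1,99],0).round().tolist())
cv2.imwrite('pics/sidecrop.png',cv2.resize(S['color'][140:340,220:480,::-1],(780,600),interpolation=cv2.INTER_CUBIC))
```

```text
side top100 [356. 176.] 1592 ((703.3618774414062, 24.536102294921875), (146.92994689941406, 149.38938903808594), 89.35590362548828) [[628.0, -48.0], [777.0, -50.0], [779.0, 97.0], [629.0, 99.0]] 100.93419
side door 358 (np.float32(85.32), np.float32(632.5), np.float32(7.2)) [[627.0, -42.0, 18.0], [641.0, 90.0, 89.0]]
side lid 201 ((552.1027221679688, 62.86530303955078), 28.892526626586914) 61.10462
side cradle 4 769 ((508.36724853515625, -301.75469970703125), (97.70977783203125, 81.04190826416016), 6.55544376373291)
side cradle 34 190 ((504.3743896484375, -306.4983215332031), (44.5136833190918, 37.0046272277832), 8.026737213134766)
side vise [[403.0, -125.0, 22.0], [635.0, -22.0, 117.0]]
side pot [[496.0, 229.0, 21.0], [756.0, 326.0, 129.0]]
scene top100 [273. 181.] 832 ((702.9785766601562, 23.86590576171875), (143.1524658203125, 150.71397399902344), 85.41891479492188) [[622.0, -41.0], [772.0, -54.0], [784.0, 89.0], [634.0, 101.0]] 99.46825
scene top100 [244. 183.] 77 ((755.4361572265625, 80.8453598022461), (24.814327239990234, 69.70832061767578), 45.074317932128906) [[722.0, 97.0], [771.0, 47.0], [789.0, 65.0], [740.0, 114.0]] 99.45575
scene door 485 (np.float32(85.06), np.float32(631.6), np.float32(34.1)) [[625.0, -32.0, 17.0], [639.0, 92.0, 89.0]]
scene lid 151 ((547.669677734375, 71.37870788574219), 28.29409408569336) 60.371265
scene cradle 4 191 ((505.6908874511719, -302.287109375), (94.53520965576172, 74.491455078125), 8.962130546569824)
scene cradle 34 50 ((499.570556640625, -302.3439025878906), (42.58978271484375, 42.533443450927734), 7.543071269989014)
scene vise [[403.0, -119.0, 22.0], [628.0, -23.0, 115.0]]
scene pot [[491.0, 240.0, 22.0], [716.0, 329.0, 129.0]]
```

View pics/sidecrop.png

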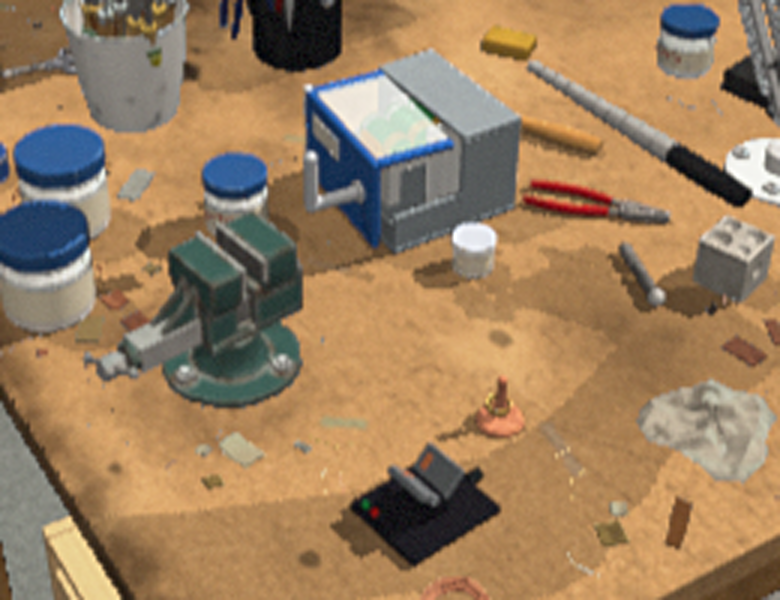

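The crop shows the door face with the handle at crop (330,185), the cradle at crop (430,500) with its V running up-right, and the clear jar at (473,250). I'll refine the measurements with the wrist camera before moving.

```bash
cat >> h.py <<'E'
from scipy.spatial.transform import Rotation as Ro
def Ttool(s):
    T=np.eye(4);T[:3,:3]=Ro.from_euler('xyz',s['tool_rot']).as_matrix();T[:3,3]=s['eef_pos'];return T
def wrist(save=None):
    s=ctrl.read_state(); d=snap('wrist',save); return d,cloud(d,Ttool(s)@d['T_tool_cam']),s
def circ(p,R):
    from scipy.optimize import least_squares
    return least_squares(lambda c:np.hypot(*(p-c).T)-R,p.mean(0),loss='soft_l1',f_scale=1.5).x
E
python3 - <<'E'
from h import *
d,P,s=wrist('wrist0.png'); print(np.round(d['T_tool_cam'],3).tolist())
np.savez('wrist0.npz',P=P,**d)
S=np.load('side0.npz');C=np.load('scene0.npz')
for nm,D,P in(('side',S,S['P']),('scene',C,C['P']),('wrist',d,P)):
    P=P.astype(np.float32);hsv=cv2.cvtColor(D['color'],cv2.COLOR_RGB2HSV)
    b=cv2.inRange(hsv,(100,120,40),(125,255,255))>0
    m=b&(P[...,2]>57)&(P[...,2]<68)&(P[...,0]>500)&(P[...,0]<595)&(P[...,1]<120)&(P[...,1]>20)
    if m.sum()>20:
        p=np.ascontiguousarray(P[m][:,:2]); h=cv2.convexHull(p)[:,0]; print(nm,'lid',m.sum(),circ(h,29),p.mean(0))
    for lo,hi in((60,112),(112,128)):
        m=(P[...,2]>lo)&(P[...,2]<hi)&(P[...,0]>420)&(P[...,0]<660)&(P[...,1]<380)&(P[...,1]>165)
        if m.sum()>20:
            p=P[m]; print(nm,'pot',lo,m.sum(),np.percentile(p,[2,50,98],0).round().tolist())
E
```

```text
[[0.001, -0.945, -0.328, 84.369], [1.0, 0.001, 0.001, -0.224], [-0.0, -0.328, 0.945, -121.213], [0.0, 0.0, 0.0, 1.0]]
side lid 201 [551.88213199  62.97387294] [549.5367    62.657738]
side pot 60 687 [[428.0, 171.0, 61.0], [528.0, 243.0, 88.0], [606.0, 339.0, 111.0]]
side pot 112 282 [[494.0, 228.0, 112.0], [537.0, 256.0, 118.0], [612.0, 342.0, 127.0]]
scene lid 151 [546.88814101  70.68240045] [548.01215  71.50981]
scene pot 60 1255 [[426.0, 172.0, 63.0], [521.0, 305.0, 90.0], [606.0, 349.0, 111.0]]
scene pot 112 452 [[490.0, 243.0, 112.0], [528.0, 297.0, 117.0], [608.0, 352.0, 127.0]]
wrist lid 2334 [550.99488069  69.75968535] [551.6034   70.52527]
wrist pot 60 256 [[421.0, 165.0, 68.0], [446.0, 167.0, 83.0], [458.0, 171.0, 85.0]]
```

View pics/wrist0.png

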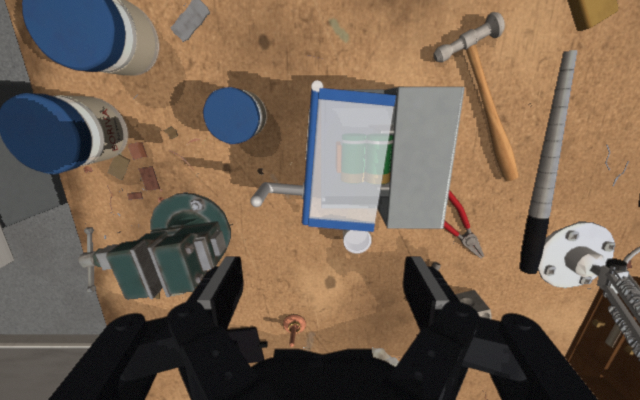

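The wrist view shows the jar lid at (232,115), the handle post at (258,197), the hinge knob at (317,87), the grey roof at (425,155) and the vise at (165,260).

Run:
```python
from h import *
D=np.load('wrist0.npz');P=D['P'].astype(np.float32);hsv=cv2.cvtColor(D['color'],cv2.COLOR_RGB2HSV)
s=ctrl.read_state(); T=Ttool(s)@D['T_tool_cam']
def ray(uv,z):
    uv=np.atleast_2d(uv).astype(float); r=np.c_[(uv[:,0]-D['cx'])/D['fx'],(uv[:,1]-D['cy'])/D['fy'],np.ones(len(uv))]@T[:3,:3].T
    return (T[:3,3]+r*((z-T[2,3])/r[:,2:]))[:,:2]
b=cv2.inRange(hsv,(100,120,40),(125,255,255))
g=((hsv[...,1]<45)&(hsv[...,2]>90)&(abs(P[...,2]-100)<6)).astype(np.uint8); g[:,:388]=0
n,l,st,c=cv2.connectedComponentsWithStats(g); i=1+np.argmax(st[1:,4]); ys,xs=np.where(l==i)
q=ray(np.c_[xs,ys],100).astype(np.float32); r=cv2.minAreaRect(q); print('roof',r,cv2.boxPoints(r).round(1).tolist(),'z',np.nanmedian(P[l==i][:,2]))
# blue door top frame
m=(b>0)&(abs(P[...,2]-100)<7)&(P[...,0]>600); ys,xs=np.where(m); q=ray(np.c_[xs,ys],100).astype(np.float32); r=cv2.minAreaRect(q); print('frame',r,cv2.boxPoints(r).round(1).tolist())
# handle post top
m=(abs(P[...,2]-112)<6)&(P[...,0]>560)&(P[...,0]<620)&(abs(P[...,1])<40)
print('post',m.sum(),np.median(P[m],0),P[m].min(0),P[m].max(0)); 
m=(b>0)&(P[...,2]>55)&(P[...,0]>500)&(P[...,0]<600)&(P[...,1]>20)&(P[...,1]<120)
ys,xs=np.where(m); q=ray(np.c_[xs,ys],60).astype(np.float32);print('lid',cv2.minEnclosingCircle(q))
print('knob',ray((317,87),100))
# cells green
m=(hsv[...,0]>40)&(hsv[...,0]<90)&(hsv[...,1]>60)&(P[...,0]>640)&(P[...,1]>-20)&(P[...,1]<60);ys,xs=np.where(m);print('green',ray([[xs.min(),np.median(ys)],[xs.max(),np.median(ys)]],80))
```

```text
roof ((746.0657348632812, 27.992568969726562), (60.082672119140625, 137.74957275390625), 0.056636255234479904) [[716.0, 96.80000305175781], [716.0999755859375, -40.900001525878906], [776.2000122070312, -40.900001525878906], [776.0, 96.9000015258789]] z 100.59436
frame ((671.0116577148438, 25.740386962890625), (136.8241729736328, 75.78707122802734), 84.89531707763672) [[627.2000122070312, -39.0], [702.7000122070312, -45.79999923706055], [714.7999877929688, 90.5], [639.4000244140625, 97.30000305175781]]
post 115 [583.2626     -7.6854377 110.5127   ] [576.9188   -13.934842 106.29659 ] [588.47845    -3.0922928 113.43863  ]
lid ((551.7178344726562, 70.04314422607422), 28.92471694946289)
knob [[643.99064453  96.76647359]]
green [[ 608.21629607 -155.59221707]
 [ 979.92907666 -154.81587622]]
```

Emit:
step_arm:
  plan:
    - {"dx": 0.0778,"dy": -0.1094,"gripper": 1}
    - {"dx": 0.0778,"dy": -0.1094,"gripper": 1}
    - {"dx": 0.0778,"dy": -0.1094,"gripper": 1}
    - {"az": -0.1,"dz": 0.0833,"gripper": 1}
    - {"az": -0.1,"dz": 0.0833,"gripper": 1}
    - {"az": -0.1,"dz": 0.0833,"gripper": 1}
    - {"az": -0.1,"dz": 0.0833,"gripper": 1}
    - {"az": -0.1,"dz": 0.0833,"gripper": 1}
    - {"gripper": 1}
    - {"gripper": 1}

```text
invalid input
```

Run:
```python
from h import *
d,P,s=wrist()
P=P.astype(np.float32);hsv=cv2.cvtColor(d['color'],cv2.COLOR_RGB2HSV)
print(s['eef_pos'],s['tool_rot'],s['force'])
b=cv2.inRange(hsv,(100,120,40),(125,255,255))>0
m=b&(abs(P[...,2]-60)<6)&(P[...,0]>500)&(P[...,0]<600)&(P[...,1]>20)&(P[...,1]<120)
print(m.sum(),cv2.minEnclosingCircle(np.ascontiguousarray(P[m][:,:2])),np.median(P[m],0))
```

```text
[6.49557709e+02 6.84229150e-02 2.52586857e+02] [-3.14009848e+00 -6.15907411e-06  1.57085228e+00] [ 0.13799762 -0.03476623 -0.78047631]
2346 ((551.2285766601562, 69.76436614990234), 28.501750946044922) [551.8377    70.82799   60.942543]
```

Emit:
step_arm:
  plan:
    - {"dx": 0.078,"dy": -0.109,"dz": 0,"ax": 0,"ay": 0,"az": 0,"gripper": 1}
    - {"dx": 0.078,"dy": -0.109,"dz": 0,"ax": 0,"ay": 0,"az": 0,"gripper": 1}
    - {"dx": 0.078,"dy": -0.109,"dz": 0,"ax": 0,"ay": 0,"az": 0,"gripper": 1}
    - {"dx": 0,"dy": 0,"dz": 0.08,"ax": 0,"ay": 0,"az": -0.1,"gripper": 1}
    - {"dx": 0,"dy": 0,"dz": 0.08,"ax": 0,"ay": 0,"az": -0.1,"gripper": 1}
    - {"dx": 0,"dy": 0,"dz": 0.08,"ax": 0,"ay": 0,"az": -0.1,"gripper": 1}
    - {"dx": 0,"dy": 0,"dz": 0.08,"ax": 0,"ay": 0,"az": -0.1,"gripper": 1}
    - {"dx": 0,"dy": 0,"dz": 0.08,"ax": 0,"ay": 0,"az": -0.1,"gripper": 1}
    - {"dx": 0,"dy": 0,"dz": 0,"ax": 0,"ay": 0,"az": 0,"gripper": 1}

```text
clock: 1.32
eef_pos: [550.5, 69.8, 131.7]
tool_rot: [-3.138, -0.003, 2.354]
force: [-0.1, 0.4, 0.7]
width: 85.5
gripper_force: 0.0
```

Emit:
step_arm:
  plan:
    - {"dx": 0,"dy": 0,"dz": 0.075,"ax": 0,"ay": 0,"az": 0,"gripper": 1}
    - {"dx": 0,"dy": 0,"dz": 0.075,"ax": 0,"ay": 0,"az": 0,"gripper": 1}
    - {"dx": 0,"dy": 0,"dz": 0.075,"ax": 0,"ay": 0,"az": 0,"gripper": 1}
    - {"dx": 0,"dy": 0,"dz": 0.075,"ax": 0,"ay": 0,"az": 0,"gripper": 1}
    - {"dx": 0,"dy": 0,"dz": 0,"ax": 0,"ay": 0,"az": 0,"gripper": 1}
    - {"dx": 0,"dy": 0,"dz": 0,"ax": 0,"ay": 0,"az": 0,"gripper": 0}
    - {"dx": 0,"dy": 0,"dz": 0,"ax": 0,"ay": 0,"az": 0,"gripper": 0}
    - {"dx": 0,"dy": 0,"dz": 0,"ax": 0,"ay": 0,"az": 0,"gripper": 0}
    - {"dx": 0,"dy": 0,"dz": 0,"ax": 0,"ay": 0,"az": 0,"gripper": 0}
    - {"dx": 0,"dy": 0,"dz": 0,"ax": 0,"ay": 0,"az": 0,"gripper": 0}

```text
clock: 2.58
eef_pos: [552.8, 70.2, 45.0]
tool_rot: [3.14, 0.002, 2.355]
force: [-0.5, 0.0, 4.4]
width: 55.9
gripper_force: 63.2
```

Emit:
step_arm:
  plan:
    - {"dx": 0,"dy": 0,"dz": -0.04,"ax": 0,"ay": 0,"az": 0,"gripper": 0}
    - {"dx": 0,"dy": 0,"dz": -0.06,"ax": 0,"ay": 0,"az": 0,"gripper": 0}
    - {"dx": 0.0416,"dy": -0.0628,"dz": 0,"ax": 0,"ay": 0,"az": 0,"gripper": 0}
    - {"dx": 0.0416,"dy": -0.0628,"dz": 0,"ax": 0,"ay": 0,"az": 0,"gripper": 0}
    - {"dx": 0.0416,"dy": -0.0628,"dz": 0,"ax": 0,"ay": 0,"az": 0,"gripper": 0}
    - {"dx": 0.0416,"dy": -0.0628,"dz": 0,"ax": 0,"ay": 0,"az": 0,"gripper": 0}
    - {"dx": 0,"dy": 0,"dz": 0,"ax": 0,"ay": 0,"az": 0,"gripper": 0}
    - {"dx": 0,"dy": 0,"dz": 0.05,"ax": 0,"ay": 0,"az": 0,"gripper": 0}
    - {"dx": 0,"dy": 0,"dz": 0.03,"ax": 0,"ay": 0,"az": 0,"gripper": 0}
    - {"dx": 0,"dy": 0,"dz": 0.018,"ax": 0,"ay": 0,"az": 0,"gripper": 0}
    - {"dx": 0,"dy": 0,"dz": 0,"ax": 0,"ay": 0,"az": 0,"gripper": 0}
    - {"dx": 0,"dy": 0,"dz": 0,"ax": 0,"ay": 0,"az": 0,"gripper": 0}

```text
clock: 4.08
eef_pos: [463.7, 52.5, 44.9]
tool_rot: [3.141, 0.001, 2.356]
force: [-4.0, 0.2, 23.1]
width: 55.8
gripper_force: 66.0
```

Emit:
step_arm:
  plan:
    - {"dx": 0,"dy": 0,"dz": 0,"ax": 0,"ay": 0,"az": 0,"gripper": 1}
    - {"dx": 0,"dy": 0,"dz": 0,"ax": 0,"ay": 0,"az": 0,"gripper": 1}
    - {"dx": 0,"dy": 0,"dz": 0,"ax": 0,"ay": 0,"az": 0,"gripper": 1}
    - {"dx": 0,"dy": 0,"dz": 0,"ax": 0,"ay": 0,"az": 0,"gripper": 1}
    - {"dx": 0,"dy": 0,"dz": -0.1,"ax": 0,"ay": 0,"az": 0,"gripper": 1}
    - {"dx": 0,"dy": 0,"dz": -0.2,"ax": 0,"ay": 0,"az": 0,"gripper": 1}
    - {"dx": 0,"dy": 0,"dz": -0.2,"ax": 0,"ay": 0,"az": 0,"gripper": 0}
    - {"dx": 0,"dy": 0,"dz": 0,"ax": 0,"ay": 0,"az": 0,"gripper": 0}
    - {"dx": 0,"dy": 0,"dz": 0,"ax": 0,"ay": 0,"az": 0,"gripper": 0}

```text
clock: 5.2
eef_pos: [463.0, 51.9, 193.8]
tool_rot: [-3.141, 0.0, 2.356]
force: [-0.4, 0.6, -0.3]
width: 32.1
gripper_force: 0.0
```

Run:
```python
from h import *
s=ctrl.read_state();print(s['eef_pos'],s['tool_rot'],s['force'],s['qpos'],s['width'])
d=snap('scene','scene1.png');P=cloud(d).astype(np.float32)
hsv=cv2.cvtColor(d['color'],cv2.COLOR_RGB2HSV)
b=cv2.inRange(hsv,(100,120,40),(125,255,255))>0
m=b&(abs(P[...,2]-60)<5)&(P[...,0]>420)&(P[...,0]<520)&(P[...,1]>0)&(P[...,1]<110)
print(m.sum(),np.median(P[m],0),cv2.minEnclosingCircle(np.ascontiguousarray(P[m][:,:2])))
# door-opening plan: finger centre in door frame (-28,-112), cabinet (705.6,23.5) yaw -4.9deg
o=np.array([705.6,23.5]);R=lambda a:np.array([[np.cos(a),-np.sin(a)],[np.sin(a),np.cos(a)]])
y=np.radians(-4.9);H=o+R(y)@[-65,70]
for th in np.radians([0,45,90,95]): print(np.degrees(th),(H+R(y-th)@[-28,-112]).round(1),'post',(H+R(y-th)@[-54,-112]).round(1))
print('hinge',H)
```

```text
[462.95266669  51.92089808 193.7837421 ] [-3.14123912e+00  4.77918339e-05  2.35580972e+00] [-0.39398808  0.55354697 -0.26558423] [ 0.01983328  0.47136795 -0.2678887   2.07364424  0.20827516  0.62169885
  0.39483258] 32.09158859922453
173 [458.8109    57.1181    60.001377] ((458.37994384765625, 56.08161163330078), 28.155670166015625)
0.0 [609.4 -10.4] post [583.4  -8.2]
45.0 [543.1  48.1] post [526.4  68. ]
90.0 [537.6 136.3] post [539.8 162.2]
95.0 [541.3 145.6] post [545.8 171.2]
hinge [646.81674037  98.79627074]
```

Emit:
step_arm:
  plan:
    - {"dx": -0.123,"dy": 0.0496,"dz": 0,"ax": 0,"ay": 0,"az": 0,"gripper": 0}
    - {"dx": -0.123,"dy": 0.0496,"dz": 0,"ax": 0,"ay": 0,"az": 0,"gripper": 0}
    - {"dx": -0.123,"dy": 0.0496,"dz": 0,"ax": 0,"ay": 0,"az": 0,"gripper": 0}
    - {"dx": -0.123,"dy": 0.0496,"dz": 0,"ax": 0,"ay": 0,"az": 0,"gripper": 0}
    - {"dx": 0,"dy": 0,"dz": 0,"ax": 0,"ay": 0,"az": -0.111,"gripper": 0}
    - {"dx": 0,"dy": 0,"dz": 0,"ax": 0,"ay": 0,"az": -0.111,"gripper": 0}
    - {"dx": 0,"dy": 0,"dz": 0,"ax": 0,"ay": 0,"az": -0.111,"gripper": 0}
    - {"dx": 0,"dy": 0,"dz": 0,"ax": 0,"ay": 0,"az": -0.111,"gripper": 0}
    - {"dx": 0,"dy": 0,"dz": 0.1,"ax": 0,"ay": 0,"az": 0,"gripper": 0}
    - {"dx": 0,"dy": 0,"dz": 0,"ax": 0,"ay": 0,"az": 0,"gripper": 0}
    - {"dx": 0,"dy": 0,"dz": 0,"ax": 0,"ay": 0,"az": 0,"gripper": 0}

```text
clock: 6.62
eef_pos: [609.5, -9.8, 163.3]
tool_rot: [3.141, -0.002, 3.054]
force: [-0.2, -0.3, 0.4]
width: 0.1
gripper_force: 0.0
```

Run:
```python
from h import *
d,P,s=wrist('wrist1.png');print(s['width'],s['qpos'].round(2))
m=(abs(P[...,2]-112)<5)&(P[...,0]>550)&(P[...,0]<602)&(P[...,1]>-45)&(P[...,1]<30)
print(m.sum(),np.median(P[m],0) if m.any() else '')
```

```text
0.07731127849848626 [ 0.24  0.71 -0.44  1.71  0.39  0.81  1.1 ]
242 [580.92174091  -9.00167733 110.81970575]
```

View pics/wrist1.png

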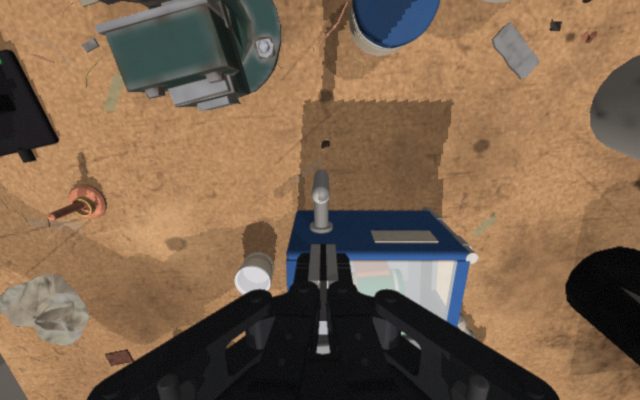

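The closed fingers (322,255) line up between the post (321,185) and the panel, so I can descend.

Emit:
step_arm:
  plan:
    - {"dx": 0,"dy": 0,"dz": 0.08,"ax": 0,"ay": 0,"az": 0,"gripper": 0}
    - {"dx": 0,"dy": 0,"dz": 0.08,"ax": 0,"ay": 0,"az": 0,"gripper": 0}
    - {"dx": 0,"dy": 0,"dz": 0.06,"ax": 0,"ay": 0,"az": 0,"gripper": 0}
    - {"dx": 0,"dy": 0,"dz": 0,"ax": 0,"ay": 0,"az": 0,"gripper": 0}

```text
clock: 7.18
eef_pos: [609.1, -10.0, 97.1]
tool_rot: [-3.141, -0.002, 3.054]
force: [-0.4, -0.3, -0.0]
width: 0.5
gripper_force: 0.0
```

Run:
```python
from h import *
# tool-axis step for rotating about the hinge by 5 deg clockwise
o=np.array([705.6,23.5]);R=lambda a:np.array([[np.cos(a),-np.sin(a)],[np.sin(a),np.cos(a)]])
y=np.radians(-4.9);H=o+R(y)@[-65,70]
p=lambda th,x:H+R(y-th)@[x,-112]
for a,b,xa,xb in((0,0,-28,-34),(0,6,-34,-34),(6,12,-34,-34)):
    a,b=np.radians([a,b]); d=p(b,xb)-p(a,xa); yaw=np.pi+y-a   # tool yaw, x=(c,s), y=(s,-c)
    c,s=np.cos(yaw),np.sin(yaw); print(np.array([c*d[0]+s*d[1], s*d[0]-c*d[1]])/300)
```

```text
[ 2.00000000e-02 -4.47789953e-17]
[0.03840311 0.01389172]
[0.03840311 0.01389172]
```

Emit:
step_arm:
  plan:
    - {"dx": 0.02,"dy": 0,"dz": 0,"ax": 0,"ay": 0,"az": 0,"gripper": 0}
    - {"dx": 0.0384,"dy": 0.0139,"dz": 0,"ax": 0,"ay": 0,"az": 0.0667,"gripper": 0}
    - {"dx": 0.0384,"dy": 0.0139,"dz": 0,"ax": 0,"ay": 0,"az": 0.0667,"gripper": 0}
    - {"dx": 0.0384,"dy": 0.0139,"dz": 0,"ax": 0,"ay": 0,"az": 0.0667,"gripper": 0}
    - {"dx": 0.0384,"dy": 0.0139,"dz": 0,"ax": 0,"ay": 0,"az": 0.0667,"gripper": 0}
    - {"dx": 0.0384,"dy": 0.0139,"dz": 0,"ax": 0,"ay": 0,"az": 0.0667,"gripper": 0}
    - {"dx": 0.0384,"dy": 0.0139,"dz": 0,"ax": 0,"ay": 0,"az": 0.0667,"gripper": 0}
    - {"dx": 0.0384,"dy": 0.0139,"dz": 0,"ax": 0,"ay": 0,"az": 0.0667,"gripper": 0}
    - {"dx": 0.0384,"dy": 0.0139,"dz": 0,"ax": 0,"ay": 0,"az": 0.0667,"gripper": 0}
    - {"dx": 0,"dy": 0,"dz": 0,"ax": 0,"ay": 0,"az": 0,"gripper": 0}

```text
clock: 8.43
eef_pos: [537.7, 60.3, 99.0]
tool_rot: [3.14, 0.0, 2.219]
force: [0.5, 0.0, -0.4]
width: -0.2
gripper_force: 0.0
```

Emit:
step_arm:
  plan:
    - {"dx": 0.0384,"dy": 0.0139,"dz": 0,"ax": 0,"ay": 0,"az": 0.0667,"gripper": 0}
    - {"dx": 0.0384,"dy": 0.0139,"dz": 0,"ax": 0,"ay": 0,"az": 0.0667,"gripper": 0}
    - {"dx": 0.0384,"dy": 0.0139,"dz": 0,"ax": 0,"ay": 0,"az": 0.0667,"gripper": 0}
    - {"dx": 0.0384,"dy": 0.0139,"dz": 0,"ax": 0,"ay": 0,"az": 0.0667,"gripper": 0}
    - {"dx": 0.0384,"dy": 0.0139,"dz": 0,"ax": 0,"ay": 0,"az": 0.0667,"gripper": 0}
    - {"dx": 0.0384,"dy": 0.0139,"dz": 0,"ax": 0,"ay": 0,"az": 0.0667,"gripper": 0}
    - {"dx": 0.0384,"dy": 0.0139,"dz": 0,"ax": 0,"ay": 0,"az": 0.0667,"gripper": 0}
    - {"dx": 0.0384,"dy": 0.0139,"dz": 0,"ax": 0,"ay": 0,"az": 0.0667,"gripper": 0}
    - {"dx": 0,"dy": 0,"dz": 0,"ax": 0,"ay": 0,"az": 0,"gripper": 0}
    - {"dx": 0,"dy": 0,"dz": 0,"ax": 0,"ay": 0,"az": 0,"gripper": 0}

```text
clock: 9.68
eef_pos: [544.3, 153.7, 98.2]
tool_rot: [3.141, -0.001, 1.379]
force: [-0.3, 0.4, -0.4]
width: 0.0
gripper_force: 0.0
```

Run:
```python
from h import *
d,P,s=wrist();H=np.array([646.8,98.8]);print(s['force'])
hsv=cv2.cvtColor(d['color'],cv2.COLOR_RGB2HSV)
def rep(nm,P,hsv):
    b=cv2.inRange(hsv,(100,120,40),(125,255,255))>0
    m=b&(P[...,2]>20)&(P[...,2]<98)&(P[...,0]>495)&(P[...,0]<645)&(P[...,1]>85)&(P[...,1]<200)
    p=np.ascontiguousarray(P[m][:,:2],dtype=np.float32)
    if len(p)>20: f=cv2.fitLine(p,cv2.DIST_HUBER,0,.01,.01).ravel(); print(nm,len(p),f,np.degrees(np.arctan2(f[1],f[0])))
    m=(abs(P[...,2]-111)<5)&(P[...,0]>500)&(P[...,0]<580)&(P[...,1]>130)&(P[...,1]<200)
    print('post',m.sum(),np.median(P[m],0) if m.any() else '')
rep('w',P,hsv)
for n in('scene','side'):
    d=snap(n,n+'2.png');rep(n,cloud(d),cv2.cvtColor(d['color'],cv2.COLOR_RGB2HSV))
```

```text
[-0.29903946  0.44447959 -0.44910951]
w 6322 [ 9.8415387e-01 -1.7731671e-01  6.0337109e+02  1.1366345e+02] -10.213504
post 1339 [545.35544914 164.68820861 111.52160052]
scene 280 [ 9.83643174e-01 -1.80128127e-01  5.56301392e+02  1.20380585e+02] -10.377222
post 32 [540.68196144 163.66623252 109.22570123]
side 404 [ 9.83827651e-01 -1.79117858e-01  5.69914856e+02  1.11331924e+02] -10.318381
post 34 [542.4441401  144.4416823  110.07818623]
```

View pics/side2.png

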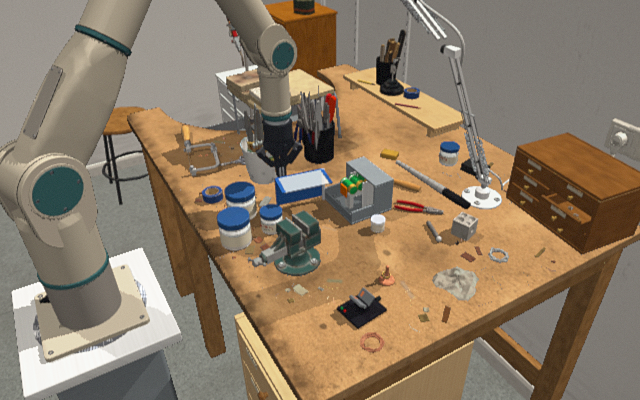

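The door stands at about 95° (1.66 rad) and the green cell shows at (352,185). I'll lift out, go above the cells and look closer.

Emit:
step_arm:
  plan:
    - {"dx": 0,"dy": 0,"dz": -0.2,"ax": 0,"ay": 0,"az": 0,"gripper": 0}
    - {"dx": 0,"dy": 0,"dz": -0.2,"ax": 0,"ay": 0,"az": 0,"gripper": 0}
    - {"dx": -0.0836,"dy": 0.1278,"dz": 0,"ax": 0,"ay": 0,"az": 0,"gripper": 0}
    - {"dx": -0.0836,"dy": 0.1278,"dz": 0,"ax": 0,"ay": 0,"az": 0,"gripper": 1}
    - {"dx": -0.0836,"dy": 0.1278,"dz": 0,"ax": 0,"ay": 0,"az": 0,"gripper": 1}
    - {"dx": -0.0836,"dy": 0.1278,"dz": 0,"ax": 0,"ay": 0,"az": 0,"gripper": 1}
    - {"dx": 0,"dy": 0,"dz": 0,"ax": 0,"ay": 0,"az": -0.1067,"gripper": 1}
    - {"dx": 0,"dy": 0,"dz": 0,"ax": 0,"ay": 0,"az": -0.1067,"gripper": 1}
    - {"dx": 0,"dy": 0,"dz": 0,"ax": 0,"ay": 0,"az": -0.1067,"gripper": 1}
    - {"dx": 0,"dy": 0,"dz": 0,"ax": 0,"ay": 0,"az": -0.1067,"gripper": 1}
    - {"dx": 0,"dy": 0,"dz": 0,"ax": 0,"ay": 0,"az": -0.1067,"gripper": 1}
    - {"dx": 0,"dy": 0,"dz": 0,"ax": 0,"ay": 0,"az": -0.1067,"gripper": 1}
    - {"dx": 0,"dy": 0,"dz": 0,"ax": 0,"ay": 0,"az": -0.1067,"gripper": 1}
    - {"dx": 0,"dy": 0,"dz": 0,"ax": 0,"ay": 0,"az": -0.1067,"gripper": 1}
    - {"dx": 0,"dy": 0,"dz": 0,"ax": 0,"ay": 0,"az": -0.1067,"gripper": 1}
    - {"dx": 0,"dy": 0,"dz": 0,"ax": 0,"ay": 0,"az": -0.1067,"gripper": 1}
    - {"dx": 0,"dy": 0,"dz": 0,"ax": 0,"ay": 0,"az": 0,"gripper": 1}
    - {"dx": 0,"dy": 0,"dz": 0,"ax": 0,"ay": 0,"az": 0,"gripper": 1}

```text
clock: 12.08
eef_pos: [675.3, 25.7, 217.8]
tool_rot: [-3.142, -0.0, 3.05]
force: [-0.6, -0.4, 0.0]
width: 85.3
gripper_force: 0.0
```

Run:
```python
from h import *
d,P,s=wrist('wrist3.png');np.savez('wrist3.npz',P=P,**d);print(s['qpos'].round(2))
hsv=cv2.cvtColor(d['color'],cv2.COLOR_RGB2HSV)
o=np.array([705.6,23.5]);y=np.radians(-4.9);Rm=np.array([[np.cos(y),-np.sin(y)],[np.sin(y),np.cos(y)]])
m=(hsv[...,0]>40)&(hsv[...,0]<90)&(hsv[...,1]>80)&(P[...,0]>620)&(P[...,0]<740)&(P[...,1]>-30)&(P[...,1]<80)&(P[...,2]>50)
p=P[m];q=np.c_[(p[:,:2]-o)@Rm,p[:,2]];print('green cabframe',len(q),np.percentile(q,[1,50,99],0).round(1).tolist())
m=(hsv[...,0]>5)&(hsv[...,0]<32)&(hsv[...,1]>110)&(P[...,2]>60)&(P[...,2]<110)&(abs(P[...,0]-675)<60)&(abs(P[...,1]-26)<60)
p=P[m];q=np.c_[(p[:,:2]-o)@Rm,p[:,2]];print('brass/orange',len(q),np.percentile(q,[1,50,99],0).round(1).tolist())
q=np.c_[(P[...,:2].reshape(-1,2)-o)@Rm,P[...,2].ravel()]
k=(abs(q[:,1]-0)<8)&(abs(q[:,0]+30)<50)&(q[:,2]>60)&(q[:,2]<105)
for x in range(-50,8,3):
    t=q[k&(abs(q[:,0]-x)<1.5)]; print(x,len(t),t[:,2].max().round(1) if len(t) else '')
for h in(-43,):pass
k=(q[:,2]>80)&(q[:,2]<90)&(q[:,0]>-40)&(q[:,0]<-20)&(abs(q[:,1])<40); print('cell0 y extent',np.percentile(q[k][:,1],[1,99]))
```

```text
[ 0.1   0.72 -0.32  1.47  0.25  0.99  1.2 ]
green cabframe 2073 [[-48.1, -43.4, 74.9], [-12.4, 6.3, 84.6], [15.8, 32.3, 285.8]]
brass/orange 878 [[-43.7, -22.2, 61.3], [-27.8, -13.2, 81.7], [16.8, 14.7, 89.5]]
-50 0 
-47 0 
-44 49 79.3
-41 89 79.2
-38 42 80.4
-35 74 82.6
-32 64 85.0
-29 55 86.4
-26 54 87.1
-23 48 86.8
-20 37 85.8
-17 30 84.6
-14 24 81.9
-11 70 83.8
-8 72 86.7
-5 59 89.1
-2 47 89.5
1 48 89.7
4 35 89.8
7 39 88.6
cell0 y extent [-23.16513152  26.25779444]
```

View pics/wrist3.png

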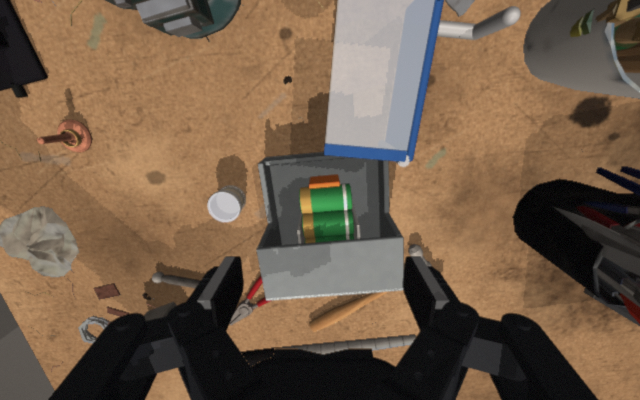

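The cells lie at (327,200) and (327,228) with the orange stop at (323,183), clear of the fingers' path. I'll descend on the front cell.

Emit:
step_arm:
  plan:
    - {"dx": -0.008,"dy": 0.004,"dz": 0.15,"ax": 0,"ay": 0,"az": 0,"gripper": 1}
    - {"dx": 0,"dy": 0,"dz": 0.15,"ax": 0,"ay": 0,"az": 0,"gripper": 1}
    - {"dx": 0,"dy": 0,"dz": 0.1,"ax": 0,"ay": 0,"az": 0,"gripper": 1}
    - {"dx": 0,"dy": 0,"dz": 0.077,"ax": 0,"ay": 0,"az": 0,"gripper": 1}
    - {"dx": 0,"dy": 0,"dz": 0,"ax": 0,"ay": 0,"az": 0,"gripper": 1}
    - {"dx": 0,"dy": 0,"dz": 0,"ax": 0,"ay": 0,"az": 0,"gripper": 1}

```text
clock: 12.88
eef_pos: [678.7, 27.2, 75.9]
tool_rot: [3.141, 0.002, 3.053]
force: [0.6, 0.1, 1.2]
width: 85.5
gripper_force: 0.0
```

Emit:
step_arm:
  plan:
    - {"dx": 0,"dy": 0,"dz": 0,"ax": 0,"ay": 0,"az": 0,"gripper": 0.5}
    - {"dx": 0,"dy": 0,"dz": 0,"ax": 0,"ay": 0,"az": 0,"gripper": 0.5}
    - {"dx": 0,"dy": 0,"dz": 0,"ax": 0,"ay": 0,"az": 0,"gripper": 0.5}
    - {"dx": 0,"dy": 0,"dz": 0,"ax": 0,"ay": 0,"az": 0,"gripper": 0.5}
    - {"dx": 0,"dy": 0,"dz": 0,"ax": 0,"ay": 0,"az": 0,"gripper": 0.5}

```text
clock: 13.5
eef_pos: [678.6, 26.9, 76.4]
tool_rot: [3.141, 0.002, 3.053]
force: [-0.8, -0.8, 4.6]
width: 49.6
gripper_force: 61.0
```

Emit:
step_arm:
  plan:
    - {"dx": 0,"dy": 0,"dz": -0.04,"ax": 0,"ay": 0,"az": 0,"gripper": 0.5}
    - {"dx": 0,"dy": 0,"dz": -0.05,"ax": 0,"ay": 0,"az": 0,"gripper": 0.5}
    - {"dx": 0,"dy": 0,"dz": -0.06,"ax": 0,"ay": 0,"az": 0,"gripper": 0.5}
    - {"dx": 0,"dy": 0,"dz": -0.13,"ax": 0,"ay": 0,"az": 0,"gripper": 0.5}
    - {"dx": 0,"dy": 0,"dz": -0.14,"ax": 0,"ay": 0,"az": 0,"gripper": 0.5}
    - {"dx": 0,"dy": 0,"dz": 0,"ax": 0,"ay": 0,"az": 0,"gripper": 0.5}
    - {"dx": 0,"dy": 0,"dz": 0,"ax": 0,"ay": 0,"az": 0,"gripper": 0.5}

```text
clock: 14.38
eef_pos: [677.4, 26.8, 201.2]
tool_rot: [-3.141, -0.0, 3.053]
force: [-0.5, -0.6, -1.6]
width: 49.3
gripper_force: 62.9
```

Run:
```python
from h import *
d,P,s=wrist('wrist4.png');print(s['width'])
o=np.array([705.6,23.5]);y=np.radians(-4.9);Rm=np.array([[np.cos(y),-np.sin(y)],[np.sin(y),np.cos(y)]])
q=np.c_[(P[...,:2].reshape(-1,2)-o)@Rm,P[...,2].ravel()]
k=(abs(q[:,1]-0)<8)&(abs(q[:,0]+30)<50)&(q[:,2]>60)&(q[:,2]<105)
for x in range(-47,8,3):
    t=q[k&(abs(q[:,0]-x)<1.5)]; print(x,len(t),t[:,2].max().round(1) if len(t) else '')
# cradle, in the side view (now with cell in hand out of the way)
d=snap('side');P=cloud(d).astype(np.float32)
np.savez('side4.npz',P=P,**d)
```

```text
49.3260947481057
-47 0 
-44 59 78.9
-41 96 79.7
-38 44 79.5
-35 77 82.9
-32 69 85.2
-29 68 85.8
-26 58 87.0
-23 50 86.5
-20 49 85.6
-17 32 85.0
-14 21 82.1
-11 89 84.0
-8 75 87.6
-5 65 88.4
-2 53 89.8
1 53 89.6
4 40 89.5
7 41 88.6
```

View pics/wrist4.png

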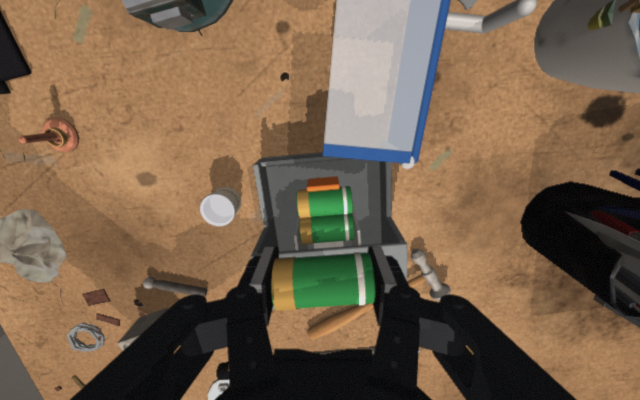

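The held cell is at (322,282), well aligned, and the next cell has rolled to the stop at (325,203). Moving to just behind the cradle.

Emit:
step_arm:
  plan:
    - {"dx": 0.0421,"dy": -0.12,"dz": 0,"ax": 0,"ay": 0,"az": 0,"gripper": 0.5}
    - {"dx": 0.0421,"dy": -0.1613,"dz": 0,"ax": 0,"ay": 0,"az": 0,"gripper": 0.5}
    - {"dx": 0.0421,"dy": -0.1613,"dz": 0,"ax": 0,"ay": 0,"az": 0,"gripper": 0.5}
    - {"dx": 0.0421,"dy": -0.1613,"dz": 0,"ax": 0,"ay": 0,"az": 0,"gripper": 0.5}
    - {"dx": 0.0421,"dy": -0.1613,"dz": 0,"ax": 0,"ay": 0,"az": 0,"gripper": 0.5}
    - {"dx": 0.0421,"dy": -0.1613,"dz": 0,"ax": 0,"ay": 0,"az": 0,"gripper": 0.5}
    - {"dx": 0.0421,"dy": -0.1613,"dz": 0,"ax": 0,"ay": 0,"az": 0,"gripper": 0.5}
    - {"dx": 0,"dy": -0.0413,"dz": 0,"ax": 0,"ay": 0,"az": 0,"gripper": 0.5}
    - {"dx": 0,"dy": 0,"dz": 0,"ax": 0,"ay": 0,"az": -0.0685,"gripper": 0.5}
    - {"dx": 0,"dy": 0,"dz": 0,"ax": 0,"ay": 0,"az": -0.0685,"gripper": 0.5}
    - {"dx": 0,"dy": 0,"dz": 0,"ax": 0,"ay": 0,"az": 0,"gripper": 0.5}
    - {"dx": 0,"dy": 0,"dz": 0,"ax": 0,"ay": 0,"az": 0,"gripper": 0.5}

```text
clock: 15.98
eef_pos: [560.0, -302.1, 200.3]
tool_rot: [3.141, -0.001, -3.016]
force: [0.6, -0.9, -0.7]
width: 49.4
gripper_force: 62.8
```

Run:
```python
from h import *
d,P,s=wrist('wrist5.png');P=P.astype(np.float32);np.savez('wrist5.npz',P=P,**d);T=Ttool(s)@d['T_tool_cam'];print(s['eef_pos'],s['tool_rot'],s['width'])
def ray(uv,z):
    r=np.c_[(uv[:,0]-d['cx'])/d['fx'],(uv[:,1]-d['cy'])/d['fy'],np.ones(len(uv))]@T[:3,:3].T
    return (T[:3,3]+r*((z-T[2,3])/r[:,2:]))[:,:2].astype(np.float32)
box=(P[...,0]>425)&(P[...,0]<575)&(P[...,1]>-375)&(P[...,1]<-240)
hsv=cv2.cvtColor(d['color'],cv2.COLOR_RGB2HSV)
m=box&(abs(P[...,2]-8)<5)&(hsv[...,2]<60);m=cv2.morphologyEx(m.astype(np.uint8),cv2.MORPH_OPEN,np.ones((3,3)))
ys,xs=np.where(m);q=ray(np.c_[xs,ys],8);print('base',len(q),cv2.minAreaRect(q))
m=box&(P[...,2]>18)&(P[...,2]<52);p=P[m];print('saddle',len(p),cv2.minAreaRect(np.ascontiguousarray(p[:,:2])))
m=box&(P[...,2]>38)&(P[...,2]<52);p=P[m];print('rims',len(p),cv2.minAreaRect(np.ascontiguousarray(p[:,:2])),np.median(p[:,2]))
```

```text
[ 559.9966886  -302.06184652  200.31134945] [ 3.14074389e+00 -5.59361758e-04 -3.01578536e+00] 49.38040354288599
base 3349 ((507.7374267578125, -303.5168151855469), (92.12904357910156, 70.11177062988281), 7.327554225921631)
saddle 1629 ((502.5122985839844, -304.6326904296875), (41.79478073120117, 35.934566497802734), 7.296954154968262)
rims 820 ((502.45721435546875, -304.90765380859375), (41.79729080200195, 35.41258239746094), 6.995510101318359) 42.17009
```

View pics/wrist5.png

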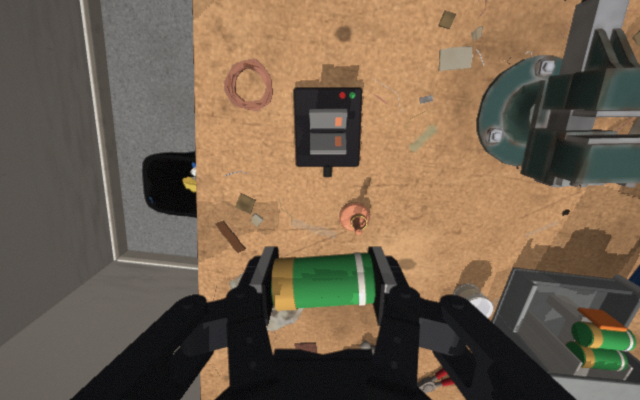

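Run:
```python
from h import *
D=np.load('wrist5.npz');s=ctrl.read_state();T=Ttool(s)
q=(D['P'].reshape(-1,3)-T[:3,3])@T[:3,:3]
g=cv2.cvtColor(D['color'],cv2.COLOR_RGB2HSV).reshape(-1,3)
k=(abs(q[:,1])<20)&(abs(q[:,0])<25)&(abs(q[:,2])<25)&(g[:,1]>90)
p=q[k];print(len(p),np.percentile(p,[1,99],0).round(1).tolist())
print('axis x,z (tool)',circ(p[:,[0,2]],13),'yslices',[(yy,circ(p[abs(p[:,1]-yy)<4][:,[0,2]],13).round(1).tolist()) for yy in(-15,0,15)])
```

```text
3898 [[-10.6, -19.6, -9.6], [11.3, 16.5, 8.4]]
axis x,z (tool) [-2.9455496   4.22498242] yslices [(-15, [-4.0, 4.0]), (0, [-2.8, 4.3]), (15, [-1.7, 4.3])]
```

Emit:
step_arm:
  plan:
    - {"dx": 0.1,"dy": 0.0075,"dz": 0,"ax": 0,"ay": 0,"az": 0,"gripper": 0.5}
    - {"dx": 0.1,"dy": 0.0075,"dz": 0,"ax": 0,"ay": 0,"az": 0,"gripper": 0.5}
    - {"dx": 0,"dy": 0,"dz": 0,"ax": 0,"ay": 0,"az": 0.035,"gripper": 0.5}
    - {"dx": 0,"dy": 0,"dz": 0.15,"ax": 0,"ay": 0,"az": 0,"gripper": 0.5}
    - {"dx": 0,"dy": 0,"dz": 0.15,"ax": 0,"ay": 0,"az": 0,"gripper": 0.5}
    - {"dx": 0,"dy": 0,"dz": 0.12,"ax": 0,"ay": 0,"az": 0,"gripper": 0.5}
    - {"dx": 0,"dy": 0,"dz": 0.05,"ax": 0,"ay": 0,"az": 0,"gripper": 0.5}
    - {"dx": 0,"dy": 0,"dz": 0,"ax": 0,"ay": 0,"az": 0,"gripper": 0.5}
    - {"dx": 0,"dy": 0,"dz": 0,"ax": 0,"ay": 0,"az": 0,"gripper": 0.5}

```text
clock: 17.15
eef_pos: [501.0, -306.2, 61.2]
tool_rot: [-3.14, 0.002, -3.07]
force: [0.1, -0.3, -0.5]
width: 49.7
gripper_force: 62.9
```

Emit:
step_arm:
  plan:
    - {"dx": 0,"dy": 0,"dz": 0.02,"ax": 0,"ay": 0,"az": 0,"gripper": 0.5}
    - {"dx": 0,"dy": 0,"dz": 0.01,"ax": 0,"ay": 0,"az": 0,"gripper": 0.5}
    - {"dx": 0,"dy": 0,"dz": 0,"ax": 0,"ay": 0,"az": 0,"gripper": 0.5}
    - {"dx": 0,"dy": 0,"dz": 0,"ax": 0,"ay": 0,"az": 0,"gripper": 0.5}

```text
clock: 17.65
eef_pos: [500.0, -305.8, 50.9]
tool_rot: [-3.142, 0.0, -3.07]
force: [-0.6, 0.4, -0.8]
width: 49.5
gripper_force: 62.9
```

Emit:
step_arm:
  plan:
    - {"dx": 0,"dy": 0,"dz": 0.005,"ax": 0,"ay": 0,"az": 0,"gripper": 0.5}
    - {"dx": 0,"dy": 0,"dz": 0.005,"ax": 0,"ay": 0,"az": 0,"gripper": 0.5}
    - {"dx": 0,"dy": 0,"dz": 0,"ax": 0,"ay": 0,"az": 0,"gripper": 0.5}
    - {"dx": 0,"dy": 0,"dz": 0,"ax": 0,"ay": 0,"az": 0,"gripper": 0.5}

```text
clock: 18.15
eef_pos: [500.0, -305.9, 49.5]
tool_rot: [-3.141, 0.0, -3.07]
force: [-3.7, 1.1, 13.2]
width: 49.6
gripper_force: 64.2
```

Emit:
step_arm:
  plan:
    - {"dx": 0,"dy": 0,"dz": 0,"ax": 0,"ay": 0,"az": 0,"gripper": 0.7}
    - {"dx": 0,"dy": 0,"dz": 0,"ax": 0,"ay": 0,"az": 0,"gripper": 0.9}
    - {"dx": 0,"dy": 0,"dz": 0,"ax": 0,"ay": 0,"az": 0,"gripper": 0.9}
    - {"dx": 0,"dy": 0,"dz": 0,"ax": 0,"ay": 0,"az": 0,"gripper": 0.9}
    - {"dx": 0,"dy": 0,"dz": -0.1,"ax": 0,"ay": 0,"az": 0,"gripper": 0.9}
    - {"dx": 0,"dy": 0,"dz": -0.15,"ax": 0,"ay": 0,"az": 0,"gripper": 0.9}
    - {"dx": 0,"dy": 0,"dz": -0.2,"ax": 0,"ay": 0,"az": 0,"gripper": 0.9}
    - {"dx": -0.15,"dy": 0,"dz": 0,"ax": 0,"ay": 0,"az": 0,"gripper": 0.9}
    - {"dx": -0.1,"dy": 0,"dz": 0,"ax": 0,"ay": 0,"az": 0,"gripper": 0.9}
    - {"dx": 0,"dy": 0,"dz": 0,"ax": 0,"ay": 0,"az": 0,"gripper": 0.9}
    - {"dx": 0,"dy": 0,"dz": 0,"ax": 0,"ay": 0,"az": 0,"gripper": 0.9}

```text
clock: 19.52
eef_pos: [573.5, -300.5, 182.2]
tool_rot: [3.141, -0.002, -3.07]
force: [0.2, -0.2, -0.4]
width: 76.9
gripper_force: 0.0
```

Run:
```python
from h import *
d,P,s=wrist();print(s['eef_pos'])
hsv=cv2.cvtColor(d['color'],cv2.COLOR_RGB2HSV)
m=(hsv[...,1]>90)&(hsv[...,0]>10)&(hsv[...,0]<90)&(P[...,2]>44)&(P[...,2]<70)&(abs(P[...,0]-502)<50)&(abs(P[...,1]+305)<50)
p=P[m];r=cv2.minAreaRect(np.ascontiguousarray(p[:,:2],dtype=np.float32));print('cell',len(p),r,'top',np.percentile(p[:,2],97))
o=np.array([705.6,23.5]);y=np.radians(-4.9);Rm=np.array([[np.cos(y),-np.sin(y)],[np.sin(y),np.cos(y)]])
S=snap('side');A=cv2.resize(S['color'][140:340,220:480,::-1],(780,600),interpolation=cv2.INTER_CUBIC);cv2.imwrite('pics/side6.png',A)
C=snap('scene')
for n,D in(('side',S),('scene',C)):
    P=cloud(D);b=cv2.inRange(cv2.cvtColor(D['color'],cv2.COLOR_RGB2HSV),(100,120,40),(125,255,255))>0
    m=b&(P[...,2]>20)&(P[...,2]<98)&(P[...,0]>495)&(P[...,0]<645)&(P[...,1]>85)&(P[...,1]<200)
    f=cv2.fitLine(np.ascontiguousarray(P[m][:,:2],dtype=np.float32),cv2.DIST_HUBER,0,.01,.01).ravel();print(n,'door',95.1-10+0+ -np.degrees(np.arctan2(f[1],f[0]))+ -0)
    m=b&(abs(P[...,2]-60)<5)&(P[...,0]>420)&(P[...,0]<520)&(P[...,1]>0)&(P[...,1]<110);print('jar',P[m].mean(0))
```

```text
[ 573.5305481  -300.53567484  182.18128846]
cell 1635 ((502.4971923828125, -305.928955078125), (26.243078231811523, 49.97690200805664), 7.356867790222168) top 59.11968924624581
side door 95.67644
jar [461.94893649  45.46972693  60.74752261]
scene door 95.4694
jar [458.39988382  56.84637567  59.90357718]
```

View pics/side6.png

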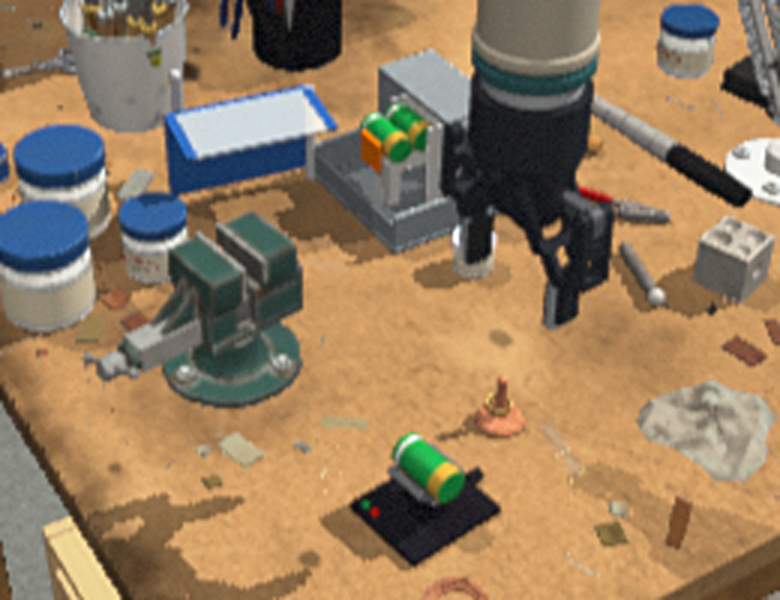

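The cell lies in the V at crop (428,467), the door is open, two cells remain at the stop (388,140), and the jar stands upright at (153,235).

```bash
python3 -c "
from cell import ctrl
print(ctrl.finish_job())"
```

```text
the job is handed in; nothing more can be done
None
```

I handed the job in at about 20 s; no verdict came back, but the last camera check showed the front cell in the V, the second cell at the stop, the door open at about 95°, the blue-lidded jar upright and clear of the sweep, and the bystanders in place.

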